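# Fold down the garnish pan cover and tuck its tab under the lip

## Robot

A 6-joint arm with a two-finger parallel gripper is mounted at the origin on a cart in front of the work surface, level with it; the furniture and walls round the work are solid. World frame = base frame: x ahead of the robot, y to its left, z up, the work surface at z = 0. Lengths are in m, angles in rad, forces in N, time in s.
With the tool pointing down it reaches from about 0.25 to 0.775 m from the base axis. Payload 4 kg.
Tool frame: the origin (TCP) lies midway between the tips of the shut fingers; the grasp point (between the pads) lies 19 mm behind it; z points along the fingers, y is the direction in which the jaws open and shut (so a half turn about z gives the same grasp; the last joint's range is limited). The gripper opens to 85 mm and grips with 20 to 120 N. Pads are 22 mm wide; open, the fingers measure 114 mm over their backs; the gripper's body (76 mm by 85 mm) begins 54 mm behind the grasp point. The pads swing forward as they close: fully open they stand 13 mm farther back than shut.
Start: joints at [-0.103, 0.087, 1.371, -0, 1.684, -0.103], TCP at [0.55, -0, 0.231] pointing down, gripper open.
Joint ranges: [-3.1, 3.1], [-0.76, 2.03], [0.27, 2.55], [-1.08, 4.22], [0.17, 2.65], [-2.57, 2.57]. Speed limits (rad/s): [2.79, 2.79, 3.14, 3.14, 3.14, 3.14].

## Interface

Orientations are given as a unit quaternion [x, y, z, w].
In Python, from station import arm gives the robot as it stands. The module is installed in compiled form; this text tells all that it offers.
- The arm moves only by the shell command python3 -m pendant 'ROWS' [FORCE]. ROWS is text: rows parted by semicolons, each of 7 numbers parted by spaces: the closure, from -1 (fully open) to 1 (shut), so that 0 is half open, then the shift along the tool's x, y, z as a fraction of full scale, then the turn, a rotation vector about the tool's x, y, z as a fraction of full scale. A call has 1 to 5 rows; each row is the pose to reach, as a shift and turn from the pose commanded when the call began, along the tool's axes at that moment; what a row does not reach only later rows make up. Full scale, the value 1, is 250 mm for a shift and pi/4 rad for a turn. A row lasts 1/10 s, in which the tool goes at most 50 mm and 8.59 degrees, less where a joint would pass 70% of its speed; a pose out of reach is approached as far as the arm can. A call with a number of a shift or a turn outside -1 to 1 is refused whole. A call with a gripper value outside its range is refused whole. The fingers move at their own pace and stop on an object; FORCE is the grip in N (left out, the last holds). Time passes only in rows, so rows that repeat a pose let the fingers close. It gives the time, the measured TCP pose, the force and the opening at its end, in the units of the state.
- arm.get_state(): the state, without advancing time (a new reading comes with each control period).
- arm.snapshot(name): name is "scene" or "side" or "wrist"; returns the picture (420x560x3 uint8, red, green, blue); there is no depth.
- arm.calibration(name): a dict with "fx", "fy", "cx", "cy" (pixels), "extrinsics" (4x4, takes a point from world to camera coordinates). Camera axes: x right, y up, looking along -z (the intrinsics and any distortion apply to the point x, -y, -z); pixel columns grow to the right and rows downward; lengths in m; the calibration is good to about 2 mm. A picture is of the moment at which its call begins: read the wrist's pose just before it. calibration takes no time and is no camera call; for the wrist camera it gives the pose at the moment of the call.
- arm.finish_job(): hands the job in, once; it reports no verdict.
Trained networks look in the newest picture that a camera, given by its name, has taken for a name from the list of things; names that differ only in an ending like _2 or _b are one class to them, and where a whole thing is asked for, a point or a joint stands for the part that bears it (a point fixed in the world has none). Each returns a list of dicts, best first, with "score" (0 to 1); they miss things now and then, are a little off and sometimes report something else, mostly with a low value. They report only what shows in the picture. A call takes as long as a camera call.
- arm.spot_in(camera, query): "box" ([left, top, right, bottom] in pixels, round what is visible of it).
The state is a dict: "time": time; "joint_positions": joint angles; "joint_vel": joint speeds; "effort": joint torques, N m; "position": TCP position; "ee_rot": TCP orientation; "force": force on the tool from outside, world axes, zero at the start; "ft_torque": the same for the moment, N m; "grip_width": finger opening in m.
Only numpy, scipy, OpenCV 4.12 (cv2) and the standard library are available. Lean on these libraries where they do the work, as an engineer would, in place of code of your own. Each camera call takes 0.05 s, during which the arm holds its last target. There are 200 camera calls.

## Task

Close the pan of cherry tomatoes: fold the blue hinged cover down over it and, keeping the springy cover pressed down, push it along toward the steel lip (its white ridge is there to push against) until the tab on its front edge is tucked well beneath the lip, so that it stays shut when you let go and take your hand away. Do it with the fingertips on the outside of the cover only: do not grip it or reach in against the panel on its underside. Leave the two shakers and the ramekin standing where they are.

Things in the scene. Friction and masses are not known exactly. Their poses are not given: they have to be found in the camera images.
- garnish_station: steel pan housing fixed to the table, 158 (x) x 192 (y) mm, walls 66 mm high, holding a pan of cherry tomatoes (rim at 70 mm). Origin: centre of the pan on the table top. Axes: +x toward the cover's hinge, -x toward the retaining lip (the folding and tucking direction), y along the hinge, z up. Yaw is within 0.52 rad of 90 degrees: the hinge is on the robot's left, the lip on the right
- cover (a joint): fold angle of the blue cover about the hinge (rad): 0 = lying flat and shut over the pan, 1.57 = upright, limit 1.7. A spring (0.12 Nm/rad, slack at 1.4 rad) lifts it again unless its tab is under the lip: to hold it flat takes 1 to 2 N near the ridge. It starts partly open, 0.9 to 1.4. Shut and tucked it may rise to about 0.03 against the lip
- cover_slide (a joint): travel of the hinge pin in its slots (m): 0 = cover back, toward the hinge side; 0.015 = cover fully home toward the lip. It moves with about 8 N of friction, and stays where it is put. It starts between 0 and 0.002. With the cover flat, at 0 the tab's edge is 5 mm short of the lip, at 0.015 it is 10 mm beneath it. If it is slid before the cover is down, the tab lands on top of the lip
- hinge_mid (a point): middle of the hinge pin, 75 mm above the table, 68 mm along +x from the station's origin when the slide is at 0; moves with the slide; axes as the station's
- ridge_mid (a point): middle of the top of the white thumb ridge on the cover's outer face: 90 mm long (along the hinge), 6 mm thick, 12 mm high, 93 mm from the hinge axis. Axes turn with the cover: z out of its outer face, -x from hinge to tab. Push its hinge-side face to slide the cover. The outer face is 2 mm above the hinge axis, flat and clear from hinge to ridge
- tab_mid (a point): middle of the front edge of the cover's tab, 123 mm from the hinge axis. The cover is a blue panel, 176 mm wide along the hinge, 4 mm thick, 108 mm from hinge to its front, with a tab 80 mm wide that stands out a further 15 mm
- lip_mid (a point): middle of the free inner edge of the fixed steel lip, at its underside, 80 mm above the table, 60 mm along -x from the station's origin. The lip is 100 mm long along the hinge direction, overhangs 14 mm, and its top is at 85 mm: with the cover flat there are 3 mm between the tab and the lip
- cover_liner: grey panel 140 x 62 mm, 2 mm thick, on the underside of the cover, which must not be touched by the robot. Origin on the hinge axis
- salt_mid (a point): centre of a loose clear shaker with a grey dome cap and white contents, 44 mm across, 90 mm tall, standing on the table beyond the lip side; leave alone
- pepper_mid (a point): centre of a loose clear shaker with a grey dome cap and dark contents, 44 mm across, 90 mm tall, standing on the table beyond the lip side; leave alone
- ramekin_mid (a point): centre of a loose cream ramekin, 68 mm across, 37 mm tall, standing on the table beyond the hinge side; leave alone

How it is judged:
On the way, in this order (a step that is already met when the one before it is completed fails the run):
1. the cover is folded down over the pan (value of joint cover below 0.12 rad), for 0.1 s.
2. the tab is slid beneath the lip (value of joint cover below 0.06 rad and value of joint cover_slide above 0.01 m), for 0.2 s.
At the end, for the whole second after the job is handed in: the cover lies shut (within 0.06 rad of flat) and at rest, slid at least 10 mm so that its tab is held beneath the lip by at least 5 mm, and the two shakers and the ramekin are within 20 mm of where they stood (all of step 2 and velocity of joint cover between -0.05 and 0.05 rad/s and not (distance of salt_mid from where it was at the start of the episode above 0.02 m) and not (distance of pepper_mid from where it was at the start of the episode above 0.02 m) and not (distance of ramekin_mid from where it was at the start of the episode above 0.02 m)); the robot touches nothing.
It fails at once if a shaker or the ramekin is moved more than 20 mm or lifted (distance of any of salt_mid, pepper_mid, ramekin_mid from where it was at the start of the episode above 0.02 m).
It fails at once if the cover is gripped or touched on the panel of its underside (contact force between any of the fingers, the arm and cover_liner above 0.5 N).
It also fails if it takes over 35 s, if anything falls off the work surface, if the arm or the gripper's body presses on something with over 40 N, if the wrist force passes 120 N, or if a joint passes its speed limit or range.

## Working session

There is one attempt and no reset: what is moved stays moved. The work goes in short steps, Python scripts to look and compute and a shell command to move; the robot and the scene stay as the last step left them, time stands still between calls to the robot, and variables do not carry over. Pictures are saved under pics/ and viewed, about 8 in all and at most 12, crops included, and the job is handed in when it is done.

```bash
mkdir -p pics; ls
python3 - <<'E'
from station import arm
import cv2, numpy as np
np.set_printoptions(precision=4,suppress=True)
for n in ["scene","side"]:
    im=arm.snapshot(n); cv2.imwrite(f"pics/{n}0.png",im[:,:,::-1])
    c=arm.calibration(n); print(n,c)
    for q in ["garnish_station","cover","ridge_mid","tab_mid","salt_mid","pepper_mid","ramekin_mid"]:
        try: print(q,[(np.round(d["box"]).tolist(),round(d["score"],2)) for d in arm.spot_in(n,q)[:2]])
        except Exception as e: print(q,e)
s=arm.get_state(); print(s)
E
```

```text
pics
scene {'fx': 424.63396482806667, 'fy': 424.63396482806667, 'cx': 278.53991481406655, 'cy': 214.70681625783777, 'extrinsics': array([[-0.9083, -0.4181, -0.0159,  0.4728],
       [ 0.2701, -0.615 ,  0.7409, -0.2392],
       [-0.3196,  0.6686,  0.6715, -0.7207],
       [ 0.    ,  0.    ,  0.    ,  1.    ]])}
garnish_station [([262.0, 174.0, 359.0, 261.0], 0.64)]
cover [([262.0, 175.0, 360.0, 235.0], 0.83), ([266.0, 174.0, 359.0, 236.0], 0.68)]
ridge_mid [([265.0, 174.0, 360.0, 237.0], 0.79), ([264.0, 174.0, 360.0, 264.0], 0.46)]
tab_mid [([265.0, 174.0, 354.0, 236.0], 0.98)]
salt_mid [([297.0, 164.0, 309.0, 176.0], 0.69)]
pepper_mid [([260.0, 164.0, 279.0, 191.0], 0.57)]
ramekin_mid [([267.0, 256.0, 306.0, 289.0], 0.59)]
side {'fx': 488.34837912109407, 'fy': 488.34837912109407, 'cx': 284.963914129649, 'cy': 201.97841916683805, 'extrinsics': array([[ 0.9983, -0.0548,  0.0206, -0.5693],
       [ 0.0176,  0.6163,  0.7873, -0.0405],
       [-0.0558, -0.7856,  0.6162, -1.0393],
       [ 0.    ,  0.    ,  0.    ,  1.    ]])}
garnish_station [([192.0, 152.0, 315.0, 294.0], 0.79), ([195.0,
[... 173 characters left out ...]
198.0, 151.0, 282.0, 213.0], 0.65)]
salt_mid [([274.0, 259.0, 298.0, 304.0], 0.63)]
pepper_mid [([189.0, 151.0, 312.0, 288.0], 0.6), ([312.0, 241.0, 337.0, 285.0], 0.58)]
ramekin_mid [([196.0, 151.0, 283.0, 212.0], 0.23)]
{'time': 0.8, 'joint_positions': array([-0.1031,  0.0871,  1.3707, -0.    ,  1.6836, -0.1031]), 'joint_vel': array([ 0.0006, -0.0003, -0.0008,  0.0011, -0.    , -0.0007]), 'effort': array([ -0.0003, -35.1675, -31.3439,  -0.    ,   0.0001,   0.    ]), 'position': array([ 0.55  , -0.    ,  0.2314]), 'ee_rot': array([0.7071, 0.7071, 0.0001, 0.0001]), 'force': array([-0.1222,  0.3665,  0.1292]), 'ft_torque': array([-0.    ,  0.0442, -0.0207]), 'grip_width': 0.08503568255776649}
```

Run:
```python
import cv2
a=cv2.imread("pics/side0.png")[130:320,170:360]; cv2.imwrite("pics/side0c.png",cv2.resize(a,None,fx=3.15,fy=3.15,interpolation=cv2.INTER_CUBIC))
a=cv2.imread("pics/scene0.png")[150:310,230:400]; cv2.imwrite("pics/scene0c.png",cv2.resize(a,None,fx=3.5,fy=3.5,interpolation=cv2.INTER_CUBIC))
```

```text
(no output)
```

View pics/side0c.png

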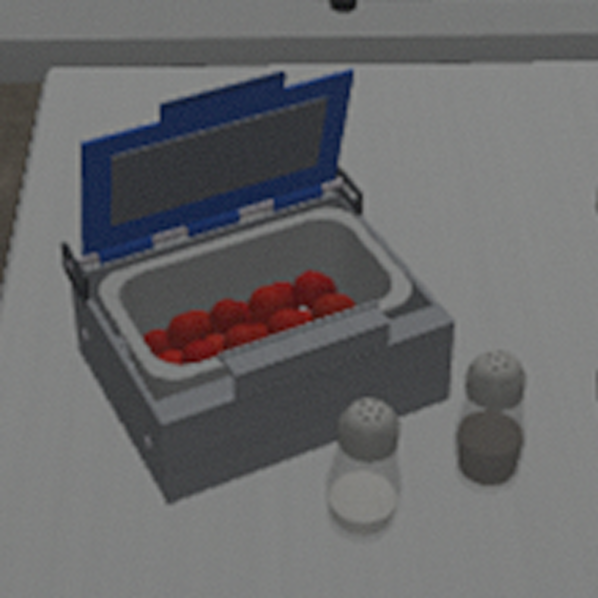

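View pics/scene0c.png

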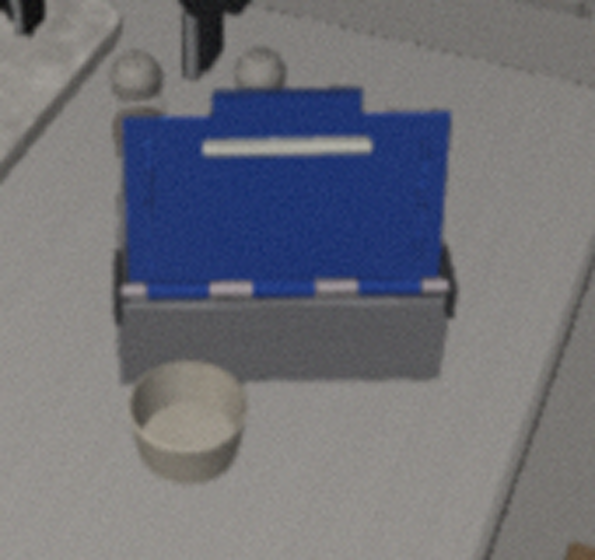

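```bash
cat > geo.py <<'E'
import numpy as np
from scipy.optimize import least_squares
def proj(c,P):
    P=np.atleast_2d(P); E=c["extrinsics"]; q=P@E[:3,:3].T+E[:3,3]
    return np.c_[c["cx"]+c["fx"]*q[:,0]/-q[:,2], c["cy"]+c["fy"]*-q[:,1]/-q[:,2]]
def st(x,y,yaw,p):
    p=np.atleast_2d(p); c,s=np.cos(yaw),np.sin(yaw)
    return np.c_[x+c*p[:,0]-s*p[:,1], y+s*p[:,0]+c*p[:,1], p[:,2]]
def cov(th,r,yy,h,slide=0.001): # cover point: r from hinge, h out of outer face (from hinge axis)
    return [0.068-slide-r*np.cos(th)+h*np.sin(th), yy, .075+r*np.sin(th)+h*np.cos(th)]
def ray(c,uv,z):
    E=c["extrinsics"]; R=E[:3,:3]; o=-R.T@E[:3,3]
    d=R.T@np.array([(uv[0]-c["cx"])/c["fx"],-(uv[1]-c["cy"])/c["fy"],-1]); return o+d*(z-o[2])/d[2]
E
cat > fit.py <<'E'
from station import arm
from geo import *
np.set_printoptions(precision=4,suppress=True)
cs,cd=arm.calibration("scene"),arm.calibration("side")
S=lambda u,v:[170+u/3.15-.3,130+v/3.15-.3]
C=lambda u,v:[230+u/3.5-.3,150+v/3.5-.3]
side=[(("c",.108,-.088),S(353,70)),(("c",.108,.088),S(82,143)),(("c",.123,-.04),S(284,73)),(("c",.123,.04),S(161,104)),
 (("s",-.079,.096,0),S(168,502)),(("s",-.079,-.096,0),S(449,400)),(("s",-.079,-.096,.066),S(453,322))]
scene=[(("c",.108,-.088),C(124,117)),(("c",.108,.088),C(450,112)),(("c",.123,-.04),C(213,92)),(("c",.123,.04),C(362,88)),
 (("r",.093,-.045),C(203,147)),(("r",.093,.045),C(372,143)),(("s",.079,-.096,0),C(120,383)),(("s",.079,.096,0),C(438,378))]
def pt(k,th): return k[1:] if k[0]=="s" else cov(th,k[1],k[2],0 if k[0]=="c" else .010)
def res(v):
    o=[]
    for c,l in((cd,side),(cs,scene)):
        P=np.array([pt(k,v[3]) for k,_ in l]); o.append(proj(c,st(*v[:3],P))-np.array([m for _,m in l]))
    return np.concatenate(o).ravel()
f=least_squares(res,[.5,.1,1.57,1.1],loss="soft_l1"); print(f.x,np.degrees(f.x[2])); print(res(f.x).reshape(-1,2).round(1).tolist())
v=f.x
for n,c,uv,z in(("salt",cd,S(362,515),.0),("salttop",cd,S(370,405),.09),("pep",cd,S(489,467),0),("peptop",cd,S(497,358),.09),("ram",cs,C(188,395),.037),("rambase",cs,C(188,465),0)):
    print(n,ray(c,uv,z))
print("hinge,ridge@th,ridge@0,lip",st(*v[:3],[cov(v[3],0,0,0),cov(v[3],.093,0,.014),cov(0,.093,0,.014),[-.06,0,.08]]))
E
python3 fit.py
```

```text
[ 0.4968 -0.0996  2.0165  1.3387] 115.53522762127632
[[-0.6, -0.1], [-1.2, 0.6], [-0.3, -0.6], [-1.1, 0.3], [-0.2, 1.9], [-0.0, 0.3], [0.6, 0.2], [-1.0, -0.2], [-0.1, -0.8], [-0.8, -1.0], [-0.2, -0.8], [-0.4, 0.3], [-0.4, 0.4], [-0.6, 2.9], [0.4, 2.3]]
salt [ 0.5575 -0.2218  0.    ]
salttop [ 0.56   -0.2225  0.09  ]
pep [ 0.6362 -0.1868  0.    ]
peptop [ 0.6342 -0.1873  0.09  ]
ram [0.4969 0.0271 0.037 ]
rambase [0.4889 0.0456 0.    ]
hinge,ridge@th,ridge@0,lip [[ 0.4679 -0.0392  0.075 ]
 [ 0.4713 -0.0462  0.1687]
 [ 0.508  -0.1231  0.089 ]
 [ 0.5227 -0.1538  0.08  ]]
```

```bash
python3 -m pendant '1 -0.02 -0.394 0 0 0 -0.567; 1 -0.02 -0.394 0 0 0 -0.567; 1 -0.02 -0.394 0 0 0 -0.567; 1 -0.02 -0.394 0 0 0 -0.567; 1 -0.02 -0.394 0 0 0 -0.567' 60
cat > where.py <<'E'
from station import arm
from geo import *
from scipy.spatial.transform import Rotation as R
import sys
V=np.array([.4968,-.0996,2.0165]); s=arm.get_state(); d=s["position"]-[*V[:2],0]; Z=R.from_euler("z",-V[2])
print("t",round(s["time"],2),"TCP in station mm",(Z.apply(d)*1e3).round(1),"force st",Z.apply(s["force"]).round(1),"tool x in st",Z.apply(R.from_quat(s["ee_rot"]).as_matrix()[:,0]).round(3),"w",round(s["grip_width"],4))
E
python3 where.py
python3 - <<'E'
from station import arm
import cv2
a=arm.snapshot("side")[:320,100:420]; cv2.imwrite("pics/s1.png",cv2.resize(a[:,:,::-1],None,fx=1.85,fy=1.85,interpolation=cv2.INTER_CUBIC))
E
```

```text
time: 1.3
position: [0.4521, -0.0051, 0.2319]
ee_rot: [0.535, 0.845, 0.0, 0.001]
force: [-0.5, -0.5, -1.3]
grip_width: 0.0119
t 1.3 TCP in station mm [104.6  -0.4 231.9] force st [-0.2  0.7 -1.3] tool x in st [ 1.    -0.003 -0.001] w 0.0119
```

View pics/s1.png

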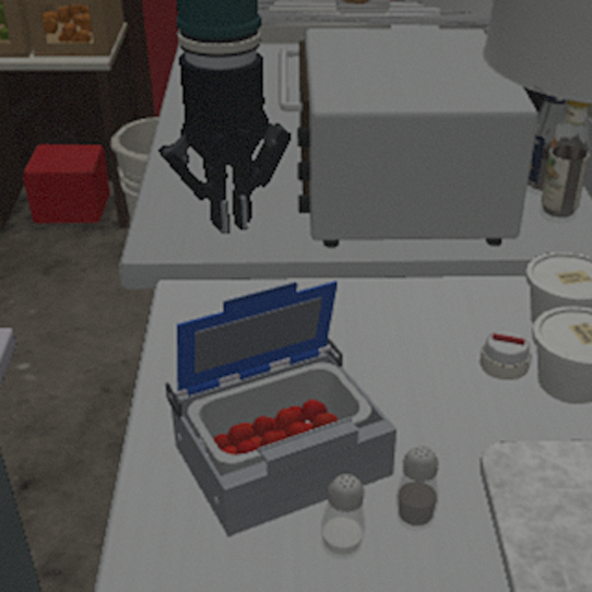

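```bash
python3 -m pendant '1 0 0 0.17 0 0 0; 1 0 0 0.33 0 0 0; 1 -0.06 0 0.34 0 0 0; 1 -0.1 0 0.348 0 0 0; 1 -0.132 0 0.348 0 0 0' ; python3 where.py; python3 -m pendant '1 -0.03 0 0.01 0 0 0; 1 -0.06 0 0.02 0 0 0;1 -0.084 0 0.028 0 0 0; 1 -0.115 0 0.038 0 0 0; 1 -0.144 0 0.048 0 0 0';  python3 where.py
python3 - <<'E'
from station import arm
import cv2
a=arm.snapshot("side")[100:320,130:360]; cv2.imwrite("pics/s2.png",cv2.resize(a[:,:,::-1],None,fx=2.6,fy=2.6,interpolation=cv2.INTER_CUBIC))
E
```

```text
time: 1.85
position: [0.4685, -0.0364, 0.147]
ee_rot: [0.534, 0.845, 0.001, 0.002]
force: [-1.6, 1.1, 0.2]
grip_width: -0.0001
t 1.85 TCP in station mm [ 69.2  -1.7 147. ] force st [1.7 0.9 0.2] tool x in st [ 1.    -0.002 -0.003] w -0.0001
time: 2.35
position: [0.4815, -0.0676, 0.1323]
ee_rot: [0.533, 0.846, 0.0, 0.0]
force: [-0.6, 1.3, 0.2]
grip_width: -0.0
t 2.35 TCP in station mm [ 35.4   0.  132.3] force st [ 1.4 -0.   0.2] tool x in st [ 1. -0.  0.] w -0.0
```

View pics/s2.png

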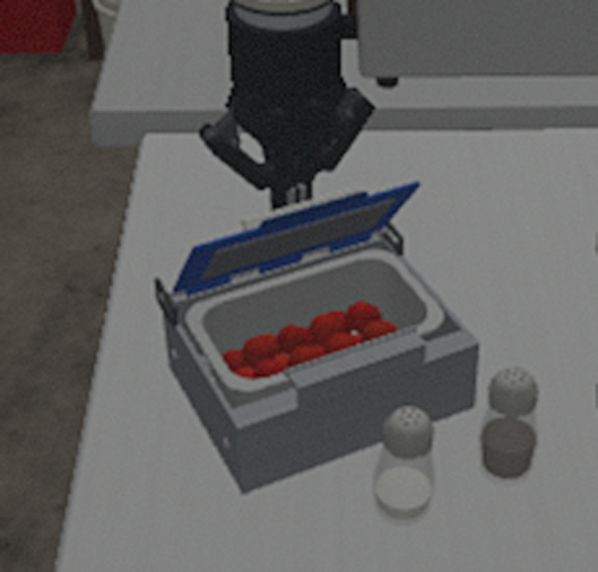

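```bash
python3 -m pendant '1 -0.036 0 0.028 0 0 0; 1 -0.072 0 0.056 0 0 0;1 -0.096 0 0.092 0 0 0; 1 -0.124 0 0.132 0 0 0; 1 -0.136 0 0.172 0 0 0';  python3 where.py; python3 -m pendant '1 -0.008 0 0.024 0 0 0; 1 -0.012 0 0.044 0 0 0;1 -0.012 0 0.052 0 0 0; 1 -0.012 0 0.056 0 0 0; 1 -0.012 0 0.056 0 0 0';  python3 where.py
python3 - <<'E'
from station import arm
import cv2
a=arm.snapshot("side")[100:320,130:360]; cv2.imwrite("pics/s3.png",cv2.resize(a[:,:,::-1],None,fx=2.6,fy=2.6,interpolation=cv2.INTER_CUBIC))
E
```

```text
time: 2.9
position: [0.4961, -0.0985, 0.0883]
ee_rot: [0.534, 0.846, -0.0, -0.0]
force: [-1.2, 1.9, 2.1]
grip_width: -0.0001
t 2.9 TCP in station mm [ 1.3  0.2 88.3] force st [2.3 0.3 2.1] tool x in st [ 1.    -0.001  0.   ] w -0.0001
time: 3.4
position: [0.4971, -0.1008, 0.0768]
ee_rot: [0.533, 0.846, -0.0, 0.0]
force: [-3.5, 1.3, 7.9]
grip_width: 0.0002
t 3.4 TCP in station mm [-1.2  0.2 76.8] force st [2.7 2.6 7.9] tool x in st [ 1.    -0.    -0.001] w 0.0002
```

View pics/s3.png

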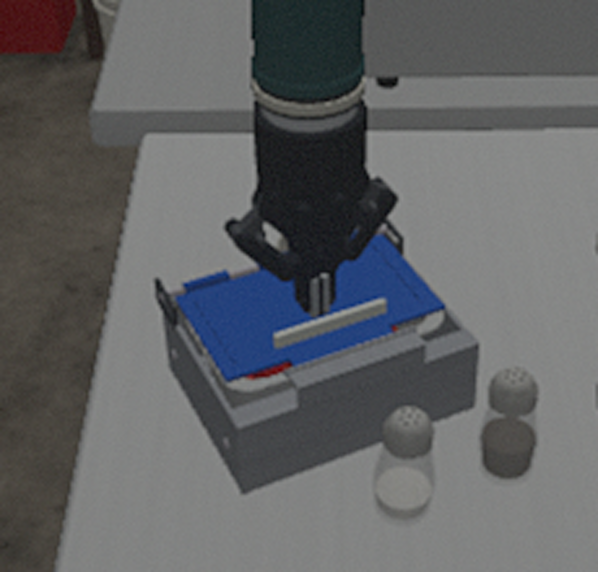

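```bash
python3 -m pendant '1 -0.015 0 0 0 0 0; 1 -0.03 0 0 0 0 0;1 -0.045 0 0 0 0 0; 1 -0.055 0 0 0 0 0; 1 -0.065 0 0 0 0 0';  python3 where.py; python3 -m pendant '1 -0.01 0 0 0 0 0; 1 -0.02 0 0 0 0 0;1 -0.03 0 0 0 0 0; 1 -0.036 0 0 0 0 0; 1 -0.036 0 0 0 0 0';  python3 where.py
python3 - <<'E'
from station import arm
import cv2
a=arm.snapshot("side")[150:300,170:320]; cv2.imwrite("pics/s4.png",cv2.resize(a[:,:,::-1],None,fx=4,fy=4,interpolation=cv2.INTER_CUBIC))
E
```

```text
time: 3.95
position: [0.5041, -0.1132, 0.0767]
ee_rot: [0.533, 0.846, 0.002, -0.001]
force: [-3.0, 6.8, 7.6]
grip_width: -0.0
t 3.95 TCP in station mm [-15.4  -0.7  76.7] force st [ 7.4 -0.3  7.6] tool x in st [1.    0.    0.004] w -0.0
time: 4.45
position: [0.508, -0.1214, 0.0767]
ee_rot: [0.533, 0.846, 0.002, -0.001]
force: [-3.8, 7.5, 7.6]
grip_width: 0.0001
t 4.45 TCP in station mm [-24.5  -0.7  76.7] force st [8.4 0.2 7.6] tool x in st [1.    0.    0.003] w 0.0001
```

View pics/s4.png

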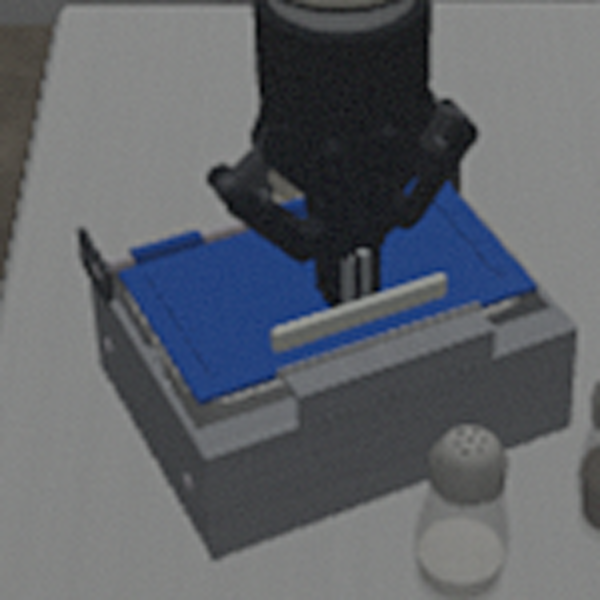

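The cover is flat and sliding, with about 8 N of drag on it. I'll keep pushing until the force rises at the stop.

```bash
python3 -m pendant '1 -0.006 0 0 0 0 0; 1 -0.012 0 0 0 0 0;1 -0.016 0 0 0 0 0; 1 -0.016 0 0 0 0 0';  python3 where.py; python3 -m pendant '1 -0.008 0 0 0 0 0; 1 -0.016 0 0 0 0 0; 1 -0.016 0 0 0 0 0';  python3 where.py
```

```text
time: 4.9
position: [0.5085, -0.1226, 0.0765]
ee_rot: [0.533, 0.846, 0.003, -0.004]
force: [-6.3, 12.5, 10.9]
grip_width: -0.0
t 4.9 TCP in station mm [-25.8  -0.6  76.5] force st [13.9  0.3 10.9] tool x in st [1.    0.001 0.009] w -0.0
time: 5.2
position: [0.5086, -0.1228, 0.0763]
ee_rot: [0.533, 0.846, 0.005, -0.007]
force: [-10.7, 20.3, 15.9]
grip_width: -0.0003
t 5.2 TCP in station mm [-26.   -0.6  76.3] force st [22.9  0.9 15.9] tool x in st [1.    0.002 0.017] w -0.0003
```

```bash
python3 -m pendant '1 0.02 0 -0.006 0 0 0; 1 0.032 0 -0.012 0 0 0; 1 0.04 0 -0.04 0 0 0; 1 0.05 0 -0.15 0 0 0; 1 0.05 0 -0.3 0 0 0';  python3 where.py; python3 -m pendant '1 0.3 0 -0.25 0 0 0; 1 0.5 0 -0.25 0 0 0; 1 0.5 0 -0.25 0 0 0; 1 0.5 0 -0.25 0 0 0; 1 0.5 0 -0.25 0 0 0'; python3 where.py
python3 - <<'E'
from station import arm
import cv2
a=arm.snapshot("side")[150:310,170:330]; cv2.imwrite("pics/s5.png",cv2.resize(a[:,:,::-1],None,fx=3.7,fy=3.7,interpolation=cv2.INTER_CUBIC))
a=arm.snapshot("scene")[150:310,230:400]; cv2.imwrite("pics/c5.png",cv2.resize(a[:,:,::-1],None,fx=3.5,fy=3.5,interpolation=cv2.INTER_CUBIC))
E
```

```text
time: 5.7
position: [0.5046, -0.1194, 0.149]
ee_rot: [0.534, 0.846, -0.001, -0.002]
force: [0.6, -0.2, 0.1]
grip_width: -0.0002
t 5.7 TCP in station mm [-21.2   1.5 149. ] force st [-0.4 -0.4  0.1] tool x in st [ 1.    -0.001  0.003] w -0.0002
time: 6.2
position: [0.4527, -0.0068, 0.2138]
ee_rot: [0.533, 0.846, -0.0, 0.002]
force: [-0.6, 0.3, -0.2]
grip_width: -0.0003
t 6.2 TCP in station mm [ 1.027e+02 -2.000e-01  2.138e+02] force st [ 0.5  0.4 -0.2] tool x in st [ 1.     0.001 -0.003] w -0.0003
```

View pics/s5.png

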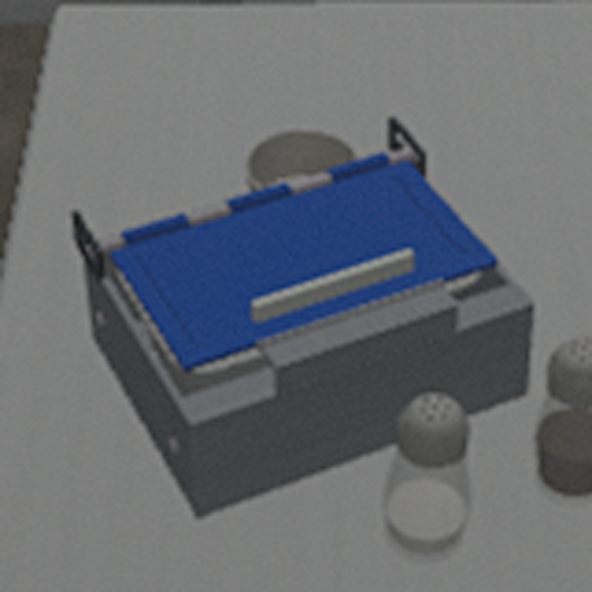

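View pics/c5.png

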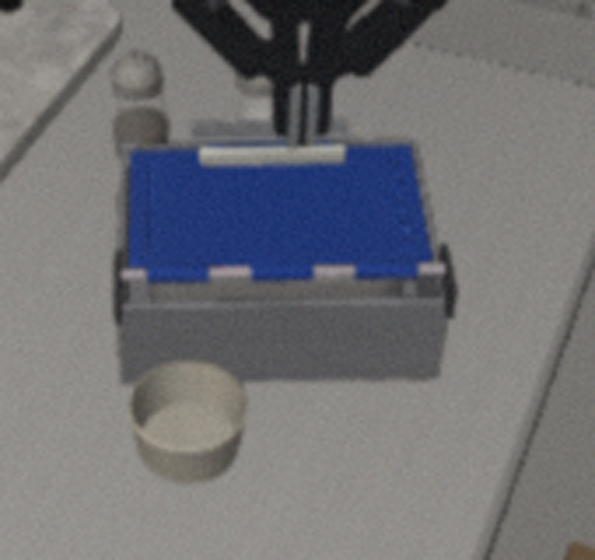

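Run:
```python
from station import arm
from geo import *
cd,cs=arm.calibration("side"),arm.calibration("scene"); v=(.4968,-.0996,2.0165)
for s in (0,.01,.015):
    P=st(*v,[cov(.02,.093,.045,.014,s),cov(.02,.093,-.045,.014,s)])
    print(s,"side crop",((proj(cd,P)-[170,150])*3.7).round(),"scene crop",((proj(cs,P)-[230,150])*3.5).round())
print(arm.get_state()["force"]); print(arm.finish_job())
```

```text
0 side crop [[237. 288.]
 [397. 236.]] scene crop [[345. 159.]
 [197. 162.]]
0.01 side crop [[245. 300.]
 [406. 247.]] scene crop [[343. 149.]
 [197. 152.]]
0.015 side crop [[249. 306.]
 [411. 252.]] scene crop [[343. 143.]
 [196. 146.]]
[ 0.60148089 -0.14520031 -0.72606177]
the job is handed in; nothing more can be done
None
```

The cover is shut with its tab tucked under the lip, and it stayed down after I took the hand away. I handed the job in at about 6.3 s, and no verdict is reported.

I used the shut fingertips on the outer face to fold the cover flat, keeping about 8 N of downward press. I then pushed the ridge toward the lip until the force along the push rose from 8 N to 23 N at the end stop. The tool stopped 26 mm past the station's centre on the lip side, where full travel of 15 mm was predicted. I eased off, lifted and withdrew.

- **After release:** the pictures show the cover flat, the tab out of sight beneath the lip, and the hinge pin moved along its slots.
- **Loose items:** the ramekin and shakers look unmoved in the pictures. I did not measure this.
- **Robot:** it is clear of everything, with a wrist force of about 1 N.
- **Disagreement on the slide:** the side picture puts the ridge close to the predicted place for 15 mm of travel. My rough reading of the scene picture fits about 10 mm, though it is only good to a few millimetres. I relied on the force rise and the tool position at the stop, which both point to full travel.

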